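# Balance the clay beater on the plaster ridge

### The arm

A 7-joint arm with a two-finger parallel gripper is mounted at the origin on the work surface. World frame = base frame: x ahead of the robot, y to its left, z up, the work surface at z = 0. Lengths are in m, angles in degrees, forces in N, time in s.
With the tool pointing down it reaches from about 0.4 to 0.9 m from the base axis. Payload 5.5 kg.
Tool frame: the origin (TCP) lies on the centre line of the jaws, within the pads' length; the fingertips stand 8 mm ahead of it and the grasp point (between the pads) lies 11 mm behind it; z points along the fingers, y is the direction in which the jaws open and shut (so a half turn about z gives the same grasp; the last joint's range is limited). The gripper opens to 85 mm and grips with 20 to 120 N. Pads are 22 mm wide; open, the fingers measure 114 mm over their backs; the gripper's body (76 mm by 85 mm) begins 54 mm behind the grasp point. The pads swing forward as they close: fully open they stand 13 mm farther back than shut.
Start: joints at [84.007, 28.699, -24.465, 88.831, 12.651, 65.22, -12.049], TCP at [0.234, -0.607, 0.239] pointing down, gripper open.
Joint ranges: [-164.97, 164.97], [-17.58, 116.51], [-87.97, 89.64], [11.32, 138.91], [-80.73, 260.73], [10.89, 115.49], [-147.41, 147.41]. Speed limits (degrees/s): [147.25, 147.25, 180, 180, 180, 180, 180].

### API

Orientations are given as a 3x3 rotation matrix whose columns are the frame's x, y, z axes.
In Python, from workcell import arm, viewer gives the robot as it stands.
- The arm moves only by the shell command python3 -m crank 'ROWS'. ROWS is JSON, a list of rows, each a list of 5 numbers: the opening, from 0 (shut) to 1 (fully open), then the shift along the world's x, y, z scaled (see below), then the turn about the world's z scaled (see below). A call has 1 to 5 rows; each row is the pose to reach, as a shift and turn from the pose commanded when the call began; what a row does not reach only later rows make up. The controller multiplies each number of a shift by 0.2 m and each number of a turn by 30 degrees. A row lasts 1/8 s, in which the tool goes at most 62.5 mm and 10.7 degrees, less where a joint would pass 70% of its speed; a pose out of reach is approached as far as the arm can. A call with a number of a shift or a turn outside -1 to 1 is refused whole. A call with a gripper value outside its range is refused whole. The fingers move at their own pace and stop on an object; the grip force is fixed at half the most. Time passes only in rows, so rows that repeat a pose let the fingers close. It gives the time, the measured TCP pose, the force and the opening at its end, in the units of the state.
- arm.observe(): the state, without advancing time (a new reading comes with each control period).
- viewer.grab_frame(name): name is "scene" or "top" or "wrist"; returns the picture (384x512x3 uint8, red, green, blue); there is no depth.
- viewer.get_calibration(name): a dict with "K" (3x3 intrinsics, pixels), "dist" ([k1, k2, p1, p2, k3] as OpenCV has them; the pictures are not rectified), "R" (3x3) and "t" (3): a world point X has camera coordinates R X + t. Camera axes: x right, y down, z forward; pixel columns grow to the right and rows downward; lengths in m; the calibration is good to about 2 mm. A picture is of the moment at which its call begins: read the wrist's pose just before it. get_calibration takes no time and is no camera call; for the wrist camera it gives the pose at the moment of the call.
- arm.job_done(): hands the job in, once; it reports no verdict.
Trained networks look in the newest picture that a camera, given by its name, has taken for a name from the list of things; names that differ only in an ending like _2 or _b are one class to them, and where a whole thing is asked for, a point or a joint stands for the part that bears it (a point fixed in the world has none). Each returns a list of dicts, best first, with "confidence" (0 to 1); they miss things now and then, are a little off and sometimes report something else, mostly with a low value. They report only what shows in the picture. A call takes as long as a camera call.
- viewer.boxes_of(query, camera): "uv" ([column, row] in pixels, amid what is visible of it).
- viewer.trace(query, camera): "mask" (384x512 bool, what is visible of it) and "uv" ([column, row] in pixels, amid what is visible of it).
The state is a dict: "time_s": time; "joints": joint angles; "joint_vel": joint speeds; "tau": joint torques, N m; "tcp_pos": TCP position; "orientation": TCP orientation; "contact_force": force on the tool from outside, world axes, zero at the start; "wrist_torque": the same for the moment, N m; "finger_gap": opening from 0.0 (shut) to 1.0 (fully open).
Only numpy, scipy, OpenCV 4.12 (cv2) and the standard library are available. Lean on these libraries where they do the work, as an engineer would, in place of code of your own. Each camera call takes 0.05 s, during which the arm holds its last target. There are 200 camera calls.

### The job

The wooden clay beater is about to get a hanging hole at its balance point. Lift it off its cradle and lay it gently, blade flat and squarely across the plaster ridge of the balance stand, shifting it along until it balances level on the ridge all by itself, clear of both stops. The ridge is soft plaster, so do not press or drop the beater on it, keep the beater off the table, and leave the other pottery things where they are.

Things in the scene. Friction and masses are not known exactly. Their poses are not given: they have to be found in the camera images.
- beater_mid (a point): Middle (half-way along, across and up) of the clay beater, a flat plain-wood paddle 400 mm long and 28 mm thick all over, lying flat on the cradle. x runs along it to the blade end (x = +200 mm), z is up. The blade, x = -80 to +200 mm, is 44 mm wide; the handle, x = -200 to -80 mm, is 28 mm wide. Top and underside are flat.
- beater: The same beater; origin on its underside, 14 mm below the middle, same axes. It weighs 0.3 to 0.6 kg. Its weight is uneven, which cannot be seen: the balance point lies somewhere from x = -45 to +65 mm, mid-width, and differs each time.
- cradle: Fixed plywood board (300 x 100 x 12 mm) with two wooden battens (20 mm in x, 90 mm in y, tops 42 mm above the table) at x = -130 and +130 mm, on which the beater lies along x at the start. Origin at the centre of the board's underside, on the table.
- stand: Fixed balance stand: wooden board (340 x 100 x 12 mm), a plaster ridge in its middle, a wooden stop block (22 mm in x, 60 mm in y, top 60 mm above the table) at x = -130 and +130 mm. The beater is to lie along the stand's x, either way round; out of balance it tips about 6 degrees onto a stop. Origin at the centre of the underside, on the table.
- ridge_top (a point): Centre of the crest of the plaster ridge, 75 mm above the table when free: a flat 10 mm wide (along x) and 34 mm long (along y); axes as the stand. The wedge stays 34 mm in y down to its foot, so fingers either side of the blade pass it. It sits on a stiff spring and sinks straight down, 1 mm for every 3 N, at most 10 mm.
- ridge: The plaster ridge itself, white, the part of the stand that must not be pressed hard; origin on the table, 75 mm below its crest when free, same axes as the stand.
- tea_bowl: Bystander: small white bowl, 76 mm wide, 45 mm high, standing or lying loose on the table, to be left alone; origin at its underside
- clay_cup: Bystander: clay cup, 60 mm wide, 60 mm high, standing or lying loose on the table, to be left alone; origin at its underside
- glaze_jar: Bystander: glaze jar, 64 mm wide, 85 mm high, standing or lying loose on the table, to be left alone; origin at its underside
- blue_mug: Bystander: mug, 72 mm wide, 80 mm high, standing or lying loose on the table, to be left alone; origin at its underside
- mod_spatula: Bystander: spatula, standing or lying loose on the table, to be left alone; origin at its underside
- glaze_brush: Bystander: brush, standing or lying loose on the table, to be left alone; origin at its underside
- bisque_vase: Bystander: bisque vase, 68 mm wide, 95 mm high, standing or lying loose on the table, to be left alone; origin at its underside

How it is judged (in metres and radians):
On the way, in this order (a step that is already met when the one before it is completed fails the run):
1. the beater is lifted clear of the cradle (height (world z) of beater_mid above 0.085 m and contact force between beater and cradle below 0.05 N), for 0.2 s.
2. the beater lies on the plaster ridge (contact force between beater and ridge above 0.5 N and horizontal distance between beater_mid and ridge_top below 0.09 m), for 0.2 s.
At the end, for the whole second after the job is handed in: The beater lies right side up on the crest of the plaster ridge and on nothing else, level within 1.7 degrees (so off both stops), its middle at 14 mm (within 5 mm) above the crest and within 22 mm of the ridge's middle sideways, along the stand within 11 degrees, released and at rest (angle between beater_mid's own z axis and vertical below 0.03 rad and z of beater_mid in the frame of ridge_top between 0.009 and 0.019 m and y of beater_mid in the frame of ridge_top between -0.022 and 0.022 m and angle between the x axis of beater and the x axis of stand, either way round below 0.2 rad and contact force between beater and ridge above 1 N and linear speed of beater below 0.02 m/s and angular speed of beater below 0.1 rad/s); the robot touches nothing.
It fails at once if the beater bears on the plaster ridge with more than 15 N (contact force between beater and ridge above 15 N).
It fails at once if the beater is dropped or laid down on the table (height (world z) of beater_mid below 0.045 m).
It fails at once if one of the other things on the table is pushed more than 30 mm (distance of any of tea_bowl, clay_cup, glaze_jar, blue_mug, mod_spatula, glaze_brush, bisque_vase from where it was at the start of the episode above 0.03 m).
It also fails if it takes over 72 s, if anything falls off the work surface, if the arm or the gripper's body presses on something with over 40 N, if the wrist force passes 120 N, or if a joint passes its speed limit or range.

## Working session

There is one attempt and no reset: what is moved stays moved. The work goes in short steps, Python scripts to look and compute and a shell command to move; the robot and the scene stay as the last step left them, time stands still between calls to the robot, and variables do not carry over. Pictures are saved under pics/ and viewed, about 8 in all and at most 12, crops included, and the job is handed in when it is done.

```bash
mkdir -p pics; ls; python3 - <<'E'
from workcell import arm, viewer
import cv2,numpy as np
for c in ("scene","top"):
    im=viewer.grab_frame(c); cv2.imwrite(f"pics/{c}0.png",im[:,:,::-1])
    for q in ("beater","cradle","stand","ridge"):
        r=viewer.trace(q,c)
        print(c,q,[(np.round(d["uv"],1).tolist(),round(d["confidence"],2),int(d["mask"].sum())) for d in r[:2]])
        if r: np.save(f"pics/{c}_{q}.npy",r[0]["mask"])
    k=viewer.get_calibration(c); print(k)
print(arm.observe())
a=cv2.imread("pics/scene0.png");b=cv2.imread("pics/top0.png")
E
```

```text
pics
scene beater [([324.5, 179.8], 0.75, 1072)]
scene cradle [([314.1, 186.3], 0.84, 855)]
scene stand [([214.2, 190.0], 0.96, 1886)]
scene ridge [([327.8, 175.8], 0.55, 1146), ([213.0, 183.8], 0.5, 140)]
{'K': array([[384.92805512,   0.        , 264.37935249],
       [  0.        , 384.92805512, 188.25794904],
       [  0.        ,   0.        ,   1.        ]]), 'dist': array([-0.08550727,  0.        ,  0.        ,  0.        ,  0.        ]), 'R': array([[ 0.25170822,  0.96779402,  0.00420811],
       [ 0.74012992, -0.18969109, -0.64515502],
       [-0.62357893,  0.16550537, -0.76404011]]), 't': array([-0.13872425, -0.38102972,  1.79868328])}
top beater [([185.5, 201.2], 0.87, 1468)]
top cradle [([195.0, 213.7], 0.95, 1324), ([262.1, 234.4], 0.52, 379)]
top stand [([304.7, 222.5], 0.69, 2724), ([309.9, 223.8], 0.59, 175)]
top ridge [([310.3, 222.7], 0.51, 177)]
{'K': array([[468.05205888,   0.        , 257.23570096],
       [  0.        , 468.05205888, 188.26753043],
       [  0.        ,   0.        ,   1.        ]]), 'dist': array([-0.15603423,  0.        ,  0.        ,  0.      
[... 372 characters left out ...]
067336, -12.04840052]), 'joint_vel': array([-0.01836972, -0.0489036 , -0.02649404,  0.09625164, -0.04533506,
        0.02990664, -0.04793791]), 'tau': array([ 3.23305852e-03, -5.68842244e+01, -5.80331907e+00, -2.81056452e+01,
        1.26893423e-02,  3.32199270e-03, -1.81271344e-05]), 'tcp_pos': array([ 0.2337346 , -0.60647438,  0.2392663 ]), 'orientation': array([[ 9.33106937e-01,  3.59599005e-01,  1.58165721e-05],
       [ 3.59599002e-01, -9.33106932e-01,  1.02118539e-04],
       [ 5.14802782e-05, -8.95998936e-05, -9.99999995e-01]]), 'contact_force': array([0.69351711, 0.14191446, 0.16008631]), 'wrist_torque': array([ 0.00293842, -0.01480768,  0.00953402]), 'finger_gap': 0.999868653358714}
```

```bash
python3 - <<'E'
import cv2
b=cv2.imread("pics/top0.png"); cv2.imwrite("pics/topz.png",cv2.resize(b[110:350,90:410],None,fx=2.5,fy=2.5,interpolation=cv2.INTER_CUBIC))
E
```

```text
(no output)
```

View pics/topz.png

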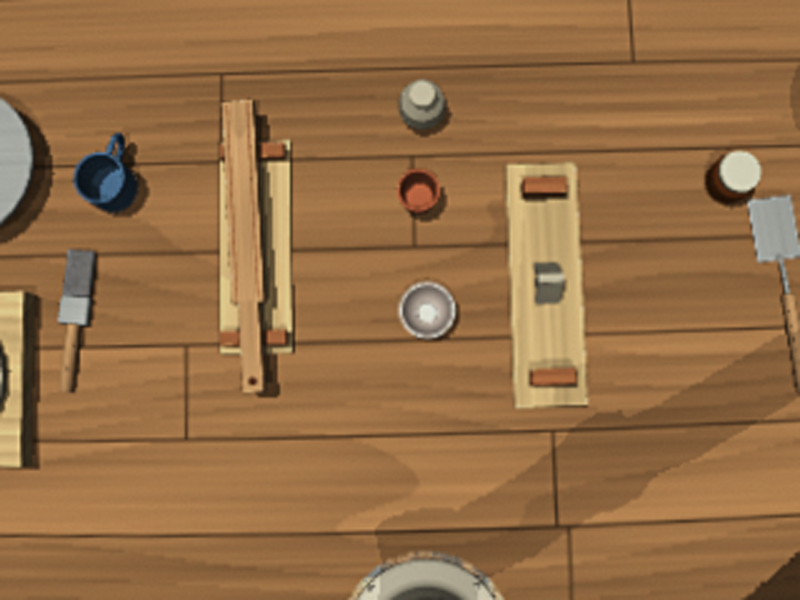

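View pics/scene0.png

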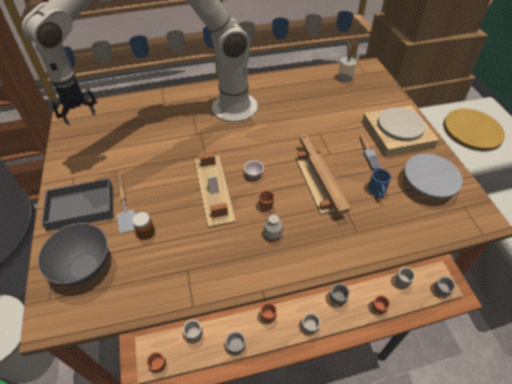

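```bash
cat > h.py <<'E'
import cv2,numpy as np
from workcell import arm,viewer
from scipy.optimize import minimize
def box(x0,x1,y0,y1,z0,z1): return np.array([[x,y,z] for x in(x0,x1) for y in(y0,y1) for z in(z0,z1)],float)
BEAT=[box(-.08,.2,-.022,.022,-.014,.014),box(-.2,-.08,-.014,.014,-.014,.014)]
STAND=[box(-.17,.17,-.05,.05,0,.012),box(-.141,-.119,-.03,.03,0,.06),box(.119,.141,-.03,.03,0,.06),box(-.005,.005,-.017,.017,0,.075)]
def proj(P,c):
    return cv2.projectPoints(np.asarray(P,float).reshape(-1,1,3),cv2.Rodrigues(c["R"])[0],c["t"],c["K"],np.array(c["dist"]))[0].reshape(-1,2)
S=4
def render(parts,p,c,z):
    x,y,a=p; R=np.array([[np.cos(a),-np.sin(a),0],[np.sin(a),np.cos(a),0],[0,0,1]])
    m=np.zeros((384*S,512*S),np.uint8)
    for b in parts:
        uv=(proj(b@R.T+[x,y,z],c)+.5)*S
        cv2.fillConvexPoly(m,cv2.convexHull(np.round(uv).astype(np.int32)),1)
    return cv2.resize(m.astype(np.float32),(512,384),interpolation=cv2.INTER_AREA)
def fit(parts,p0,masks,cams,z):
    def cost(q):
        p=[q[0]/100,q[1]/100,q[2]/20]; s=0
        for m,c in zip(masks,cams):
            r=render(parts,p,c,z); s+=1-np.minimum(r,m).sum()/np.maximum(r,m).sum()
        return s
    q0=np.array([p0[0]*100,p0[1]*100,p0[2]*20])
    for d in (2,.6):
        r=minimize(cost,q0,method="Nelder-Mead",options=dict(initial_simplex=[q0]+[q0+d*np.eye(3)[i] for i in range(3)],xatol=.01,fatol=1e-4)); q0=r.x
    return [r.x[0]/100,r.x[1]/100,r.x[2]/20],r.fun
def unproj(uv,c,z):
    n=cv2.undistortPoints(np.array([[uv]],float),c["K"],np.array(c["dist"]))[0,0]
    d=c["R"].T@np.array([*n,1]); o=-c["R"].T@c["t"]; return o+d*(z-o[2])/d[2]
E
cat > a.py <<'E'
from h import *
C={k:viewer.get_calibration(k) for k in("top","scene")}
M={(k,o):np.load(f"pics/{k}_{o}.npy").astype(np.float32) for k in C for o in("beater","stand")}
for o,parts,z in(("beater",BEAT,.056),("stand",STAND,0)):
    ys,xs=np.nonzero(M["top",o]); p=unproj((xs.mean(),ys.mean()),C["top"],z+.01)
    for ks in(["top"],["scene"],["top","scene"]):
        best=min((fit(parts,[p[0],p[1],a],[M[k,o] for k in ks],[C[k] for k in ks],z) for a in(0,.1)),key=lambda t:t[1])
        print(o,ks,np.round(best[0],4),np.rad2deg(best[0][2]).round(2),round(best[1],3))
c=C["top"]
for n,z,px in(("bl",.07,(222,101)),("br",.07,(254,99)),("hl",.07,(242,391)),("hr",.07,(263,391)),("ridge?",.075,(549,269)),
  ("sl",.012,(507,166)),("sr",.012,(575,164)),("ll",.012,(516,406)),("lr",.012,(587,405)),("vase",.095,(423,90)),("cup",.06,(420,187)),("bowl",.045,(428,308)),("mug",.08,(104,180)),("jar",.085,(740,172))):
    print(n,unproj(((px[0]+.5)/2.5+89.5,(px[1]+.5)/2.5+109.5),c,z).round(3))
E
python3 a.py
```

```text
beater ['top'] [0.5368 0.2305 0.0506] 2.9 0.071
beater ['scene'] [0.5345 0.2293 0.0511] 2.93 0.08
beater ['top', 'scene'] [0.535  0.2302 0.0529] 3.03 0.161
stand ['top'] [ 0.4757 -0.1793 -0.0092] -0.53 0.057
stand ['scene'] [ 0.4733 -0.1818  0.0012] 0.07 0.044
stand ['top', 'scene'] [ 0.4748 -0.1813  0.0024] 0.14 0.109
bl [0.732 0.261 0.07 ]
br [0.734 0.216 0.07 ]
hl [0.336 0.234 0.07 ]
hr [0.336 0.206 0.07 ]
ridge? [ 0.486 -0.178  0.075]
sl [ 0.642 -0.132  0.012]
sr [ 0.642 -0.228  0.012]
ll [ 0.308 -0.131  0.012]
lr [ 0.306 -0.228  0.012]
vase [ 0.732 -0.017  0.095]
cup [ 0.606 -0.009  0.06 ]
bowl [ 0.442 -0.015  0.045]
mug [0.624 0.421 0.08 ]
jar [ 0.609 -0.443  0.085]
```

```bash
python3 -m crank '[[1,0.2,0.25,0,-0.1],[1,0.4,0.5,0,-0.2],[1,0.6,0.75,0,-0.3],[1,0.75,1,0,-0.3],[1,0.75,1,0,-0.3]]'; python3 -m crank '[[1,0.12,0.25,0,-0.1],[1,0.25,0.5,0,-0.2],[1,0.37,0.75,0,-0.3],[1,0.5,1,0,-0.3],[1,0.5,1,0,-0.3]]'; python3 -m crank '[[1,0.05,0.25,0,0],[1,0.1,0.5,0,0],[1,0.15,0.75,0,0],[1,0.2,1,0,0],[1,0.2,1,0,0]]'; python3 -m crank '[[1,0.03,0.25,0,0],[1,0.05,0.5,0,0],[1,0.07,0.75,0,0],[1,0.1,1,0,0],[1,0.1,1,0,0]]'
```

```text
time_s: 1.12
tcp_pos: [0.3882, -0.4007, 0.2401]
orientation: [[0.976, 0.22, 0.002], [0.22, -0.976, 0.001], [0.002, -0.001, -1.0]]
contact_force: [-0.3, -0.9, 0.2]
finger_gap: 1.0
time_s: 1.75
tcp_pos: [0.4861, -0.2018, 0.24]
orientation: [[0.998, 0.062, 0.002], [0.062, -0.998, 0.001], [0.002, -0.001, -1.0]]
contact_force: [0.8, -0.7, -0.6]
finger_gap: 0.999
time_s: 2.38
tcp_pos: [0.5244, -0.0029, 0.2398]
orientation: [[0.998, 0.06, 0.001], [0.06, -0.998, 0.002], [0.001, -0.002, -1.0]]
contact_force: [0.3, -0.3, 0.6]
finger_gap: 0.999
time_s: 3.0
tcp_pos: [0.5438, 0.1967, 0.2395]
orientation: [[0.998, 0.059, 0.0], [0.059, -0.998, 0.002], [0.0, -0.002, -1.0]]
contact_force: [-0.5, 0.0, 0.3]
finger_gap: 1.002
```

```bash
python3 -m crank '[[1,0,0.1,-0.1,0],[1,0,0.17,-0.2,0],[1,0,0.17,-0.2,0],[1,0,0.17,-0.2,0]]'; python3 - <<'E'
from h import *
im=viewer.grab_frame("wrist"); cv2.imwrite("pics/w1.png",im[:,:,::-1]); c=viewer.get_calibration("wrist")
for k in ("top","scene"): viewer.grab_frame(k)
ms=[];cs=[]
for k in("wrist","top","scene"):
    r=viewer.trace("beater",k)
    if not r: continue
    m=r[0]["mask"].astype(np.float32);cc=viewer.get_calibration(k) if k!="wrist" else c; print(k,r[0]["confidence"],m.sum(),fit(BEAT,[.535,.23,.053],[m],[cc],.056))
print(-c["R"].T@c["t"])
E
```

```text
time_s: 3.5
tcp_pos: [0.5447, 0.2253, 0.1997]
orientation: [[0.999, 0.051, 0.0], [0.051, -0.999, -0.001], [0.0, 0.001, -1.0]]
contact_force: [-0.0, 0.3, -0.5]
finger_gap: 1.0
wrist 0.89 15507.0 ([np.float64(0.5394140288200737), np.float64(0.23017799605165748), np.float64(0.0547648127247816)], np.float64(0.021362245082855225))
top 0.93 590.0 ([np.float64(0.5368090087881036), np.float64(0.23040953523751195), np.float64(0.051355400956318506)], np.float64(0.6135544180870056))
scene 0.93 1080.0 ([np.float64(0.531418228568584), np.float64(0.22911900226634788), np.float64(0.05663718320496826)], np.float64(0.06949347257614136))
[0.62961947 0.23015064 0.33465735]
```

View pics/w1.png

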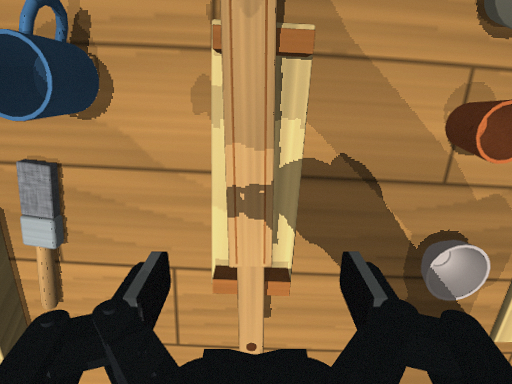

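```bash
python3 -m crank '[[1,0,0.015,-0.2,0],[1,0,0.015,-0.4,0],[1,0,0.015,-0.6,0],[1,0,0.015,-0.77,0],[1,0,0.015,-0.77,0]]'; python3 -c "
from workcell import arm
o=arm.observe();print(o['tcp_pos'],o['contact_force'],o['wrist_torque'])"; python3 -m crank '[[0.3,0,0,0,0],[0.3,0,0,0,0],[0,0,0,0,0],[0,0,0,0,0],[0,0,0,0,0]]'; python3 -c "
from workcell import arm
o=arm.observe();print(o['tcp_pos'],o['contact_force'],o['wrist_torque'])"
```

```text
time_s: 4.42
tcp_pos: [0.5417, 0.2293, 0.043]
orientation: [[0.999, 0.054, -0.005], [0.054, -0.999, -0.002], [-0.005, 0.002, -1.0]]
contact_force: [0.1, 0.5, -0.3]
finger_gap: 1.004
[0.54171646 0.22934502 0.04299558] [ 0.13665207  0.45580181 -0.25191048] [ 0.01602851 -0.00158775 -0.0312346 ]
time_s: 5.05
tcp_pos: [0.5452, 0.2308, 0.0474]
orientation: [[0.999, 0.053, 0.003], [0.053, -0.999, 0.001], [0.003, -0.0, -1.0]]
contact_force: [-0.4, -1.5, 6.8]
finger_gap: 0.505
[0.54519803 0.23080301 0.04736585] [-0.41005845 -1.45399317  6.78102663] [-0.20552825  0.16525169  0.01075367]
```

```bash
python3 -m crank '[[0,0,0,0.05,0],[0,0,0,0.12,0],[0,0,0,0.22,0],[0,0,0,0.32,0],[0,0,0,0.4,0]]';python3 -m crank '[[0,0,0,0.1,0],[0,0,0,0.2,0],[0,0,0,0.2,0],[0,0,0,0.2,0],[0,0,0,0.2,0]]'; cat > s.py <<'E'
from h import *
F=[];T=[]
for i in range(8):
    viewer.grab_frame("wrist"); o=arm.observe(); F.append(o['contact_force']);T.append(o['wrist_torque'])
print(o["time_s"],o['tcp_pos'].round(4),"F",np.mean(F,0).round(2),np.std(F,0).round(2),"T",np.mean(T,0).round(3),np.std(T,0).round(3), "gap",round(o["finger_gap"],3),"yaw",np.rad2deg(np.arctan2(o["orientation"][1,0],o["orientation"][0,0])).round(2))
E
python3 s.py; python3 - <<'E'
from h import *
im=viewer.grab_frame("scene"); cv2.imwrite("pics/s2.png",cv2.resize(im[90:260,180:420,::-1],None,fx=3,fy=3))
E
```

```text
time_s: 5.68
tcp_pos: [0.5442, 0.2308, 0.1273]
orientation: [[0.999, 0.054, 0.002], [0.054, -0.999, 0.001], [0.002, -0.0, -1.0]]
contact_force: [0.3, 0.1, -4.6]
finger_gap: 0.504
time_s: 6.3
tcp_pos: [0.5431, 0.23, 0.1643]
orientation: [[0.999, 0.054, -0.002], [0.054, -0.999, -0.001], [-0.002, 0.001, -1.0]]
contact_force: [-0.1, -0.0, -4.8]
finger_gap: 0.499
6.7 [0.5437 0.2305 0.1652] F [ 0.14  0.17 -5.17] [0.57 0.37 0.5 ] T [ 0.001 -0.084 -0.008] [0.025 0.021 0.032] gap 0.505 yaw 3.08
```

View pics/s2.png

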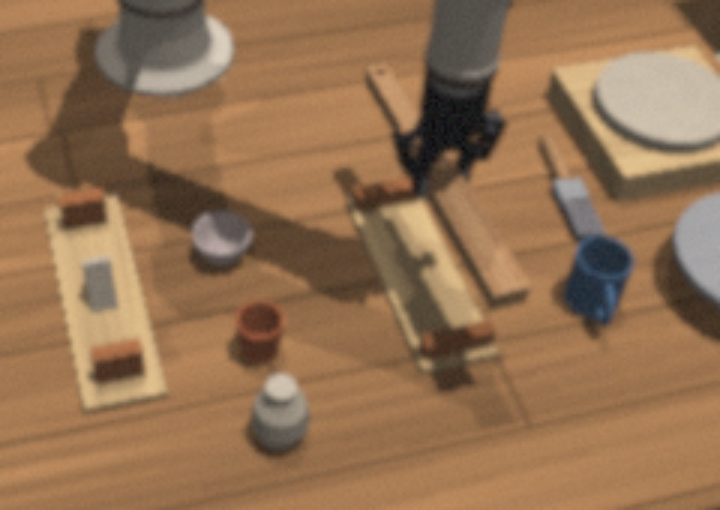

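```bash
python3 -m crank '[[0,0,-0.1,0,0],[0,-0.02,-0.25,0,-0.02],[0,-0.05,-0.4,0,-0.04],[0,-0.08,-0.55,0,-0.06],[0,-0.1,-0.7,0,-0.08]]';python3 -m crank '[[0,-0.02,-0.15,0,-0.01],[0,-0.05,-0.3,0,-0.02],[0,-0.08,-0.45,0,-0.02],[0,-0.1,-0.6,0,-0.02],[0,-0.13,-0.75,0,-0.02]]';python3 -m crank '[[0,-0.02,-0.15,0,0],[0,-0.03,-0.3,0,0],[0,-0.035,-0.45,0,0],[0,-0.035,-0.55,0,0],[0,-0.035,-0.605,0,0]]';python3 -m crank '[[0,0,0,0,0],[0,0,0,0,0],[0,0,0,0,0]]'; cat > w.py <<'E'
from h import *
import sys
im=viewer.grab_frame("wrist"); c=viewer.get_calibration("wrist"); o=arm.observe()
cv2.imwrite(f"pics/{sys.argv[1]}.png",im[:,:,::-1])
r=viewer.trace("stand","wrist")
if r:
    print("stand",r[0]["confidence"],r[0]["mask"].sum())
    np.save("pics/wstand.npy",r[0]["mask"])
r=viewer.trace("beater","wrist")
z=o["tcp_pos"][2]+.0087
if r: print("beater z",z,r[0]["confidence"],fit(BEAT,[o["tcp_pos"][0]-.01,o["tcp_pos"][1],0],[r[0]["mask"].astype(np.float32)],[c],z))
E
python3 w.py w3; python3 s.py
```

```text
time_s: 7.38
tcp_pos: [0.5233, 0.0879, 0.1653]
orientation: [[1.0, 0.01, -0.0], [0.01, -1.0, -0.001], [-0.0, 0.001, -1.0]]
contact_force: [0.5, -0.5, -4.7]
finger_gap: 0.507
time_s: 8.0
tcp_pos: [0.4972, -0.0619, 0.1655]
orientation: [[1.0, 0.0, 0.0], [0.0, -1.0, -0.001], [0.0, 0.001, -1.0]]
contact_force: [0.4, -0.4, -5.0]
finger_gap: 0.505
time_s: 8.62
tcp_pos: [0.4903, -0.1821, 0.1653]
orientation: [[1.0, -0.001, -0.0], [-0.001, -1.0, -0.0], [-0.0, 0.0, -1.0]]
contact_force: [-0.0, 0.3, -4.8]
finger_gap: 0.504
time_s: 9.0
tcp_pos: [0.4909, -0.1792, 0.1653]
orientation: [[1.0, 0.003, 0.0], [0.003, -1.0, 0.0], [0.0, -0.0, -1.0]]
contact_force: [0.6, 0.1, -4.2]
finger_gap: 0.506
beater z 0.174057965852548 0.63 ([np.float64(0.4127482513297106), np.float64(-0.1795558151168259), np.float64(0.0032959638196679393)], np.float64(0.07731467485427856))
9.55 [ 0.4907 -0.1806  0.1653] F [-0.07  0.29 -5.3 ] [0.25 0.71 0.44] T [ 0.007 -0.069 -0.023] [0.025 0.029 0.029] gap 0.502 yaw 0.07
```

View pics/w3.png

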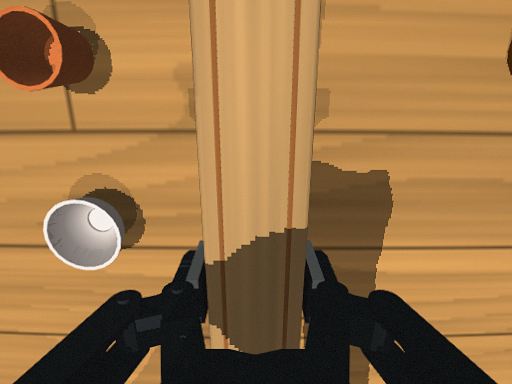

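```bash
python3 -m crank '[[0,0,0,-0.1,0],[0,0,0,-0.2,0],[0,0,0,-0.3,0],[0,0,0,-0.37,0],[0,0,0,-0.4,0]]';python3 -m crank '[[0,0,0,0,0],[0,0,0,0,0]]' >/dev/null; python3 s.py; python3 -m crank '[[0,0,0,-0.005,0],[0,0,0,-0.01,0],[0,0,0,-0.015,0],[0,0,0,-0.015,0]]'; python3 s.py
```

```text
time_s: 10.18
tcp_pos: [0.4904, -0.1804, 0.0845]
orientation: [[1.0, 0.001, -0.001], [0.001, -1.0, 0.001], [-0.001, -0.001, -1.0]]
contact_force: [0.7, -0.4, -4.9]
finger_gap: 0.503
10.825 [ 0.4908 -0.1806  0.0855] F [ 0.14  0.29 -5.29] [0.29 0.44 0.4 ] T [ 0.008 -0.074  0.007] [0.029 0.023 0.026] gap 0.506 yaw 0.07
time_s: 11.32
tcp_pos: [0.4906, -0.1805, 0.0821]
orientation: [[1.0, 0.001, -0.0], [0.001, -1.0, 0.0], [-0.0, -0.0, -1.0]]
contact_force: [-0.0, 1.1, -4.7]
finger_gap: 0.506
11.725 [ 0.4908 -0.1805  0.0823] F [-0.36  0.27 -5.03] [0.75 0.68 0.25] T [ 0.003 -0.08  -0.001] [0.031 0.021 0.024] gap 0.505 yaw 0.07
```

```bash
for i in 1 ; do python3 -m crank '[[0,0,0,-0.005,0],[0,0,0,-0.01,0],[0,0,0,-0.01,0]]' >/dev/null; python3 s.py; python3 -m crank '[[0,0,0,-0.005,0],[0,0,0,-0.005,0]]'>/dev/null; python3 s.py; done
```

```text
12.5 [ 0.4907 -0.1805  0.0803] F [ 0.21 -0.12 -4.9 ] [0.33 0.26 0.42] T [-0.002 -0.063  0.016] [0.033 0.025 0.036] gap 0.508 yaw 0.07
13.15 [ 0.4908 -0.1805  0.0794] F [-0.69  0.36 -2.01] [0.4  0.36 0.28] T [0.045 0.125 0.016] [0.029 0.041 0.019] gap 0.503 yaw 0.07
```

```bash
python3 -m crank '[[0,0,0,-0.003,0],[0,0,0,-0.003,0]]'>/dev/null; python3 s.py; python3 - <<'E'
from h import *
im=viewer.grab_frame("scene"); cv2.imwrite("pics/s4.png",cv2.resize(im[110:240,160:320,::-1],None,fx=4.5,fy=4.5,interpolation=cv2.INTER_CUBIC))
E
```

```text
13.8 [ 0.4908 -0.1805  0.0787] F [-0.64  0.28 -0.36] [0.37 0.18 0.5 ] T [0.067 0.216 0.01 ] [0.029 0.029 0.025] gap 0.504 yaw 0.07
```

View pics/s4.png

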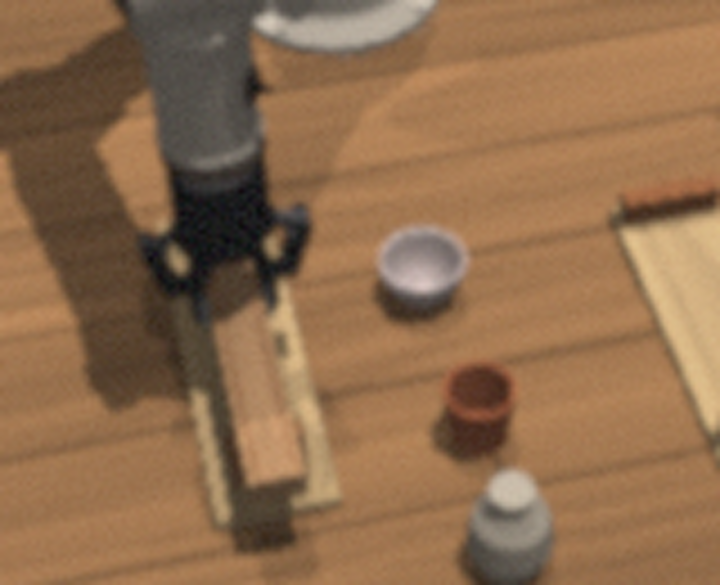

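```bash
python3 -m crank '[[0.56,0,0,0,0],[0.62,0,0,0,0],[0.7,0,0,0,0],[0.7,0,0,0,0]]'; python3 s.py; python3 - <<'E'
from h import *
im=viewer.grab_frame("wrist"); cv2.imwrite("pics/w5.png",im[:,:,::-1])
E
```

```text
time_s: 14.35
tcp_pos: [0.4909, -0.1805, 0.0787]
orientation: [[1.0, 0.001, 0.0], [0.001, -1.0, -0.0], [0.0, 0.0, -1.0]]
contact_force: [0.1, 1.0, -0.9]
finger_gap: 0.699
14.75 [ 0.4908 -0.1805  0.0787] F [0.   0.43 0.13] [0.4  0.32 0.38] T [ 0.008 -0.015  0.011] [0.025 0.025 0.042] gap 0.697 yaw 0.08
```

View pics/w5.png

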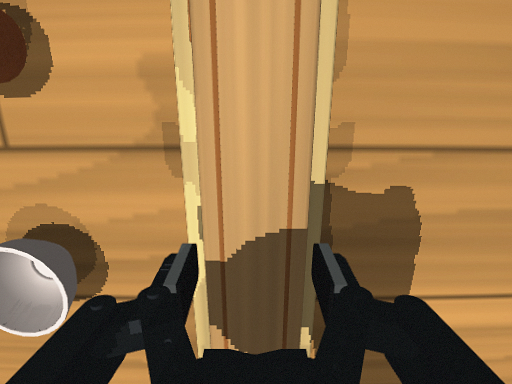

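```bash
cat > st.py <<'E'
import cv2,numpy as np,sys
for n in sys.argv[1:]:
    g=cv2.cvtColor(cv2.imread(f"pics/{n}.png"),cv2.COLOR_BGR2GRAY).astype(float)
    out=[]
    for a,b in((0,40),(80,120),(150,190),(190,225)):
        p=g[a:b].mean(0); q=np.convolve(p,np.ones(15)/15,"same")-p
        def pk(l,h): w=np.clip(q[l:h],0,None)**2; return (w*np.arange(l,h)).sum()/w.sum()
        out.append((round(pk(203,232),2),round(pk(280,309),2)))
    print(n,out,[round(b-a,2) for a,b in out])
E
python3 st.py w3 w5
```

```text
w3 [(np.float64(212.61), np.float64(296.89)), (np.float64(215.49), np.float64(294.07)), (np.float64(218.3), np.float64(291.32)), (np.float64(219.8), np.float64(290.0))] [np.float64(84.28), np.float64(78.58), np.float64(73.02), np.float64(70.2)]
w5 [(np.float64(212.77), np.float64(296.98)), (np.float64(215.67), np.float64(294.11)), (np.float64(218.34), np.float64(291.6)), (np.float64(219.86), np.float64(290.32))] [np.float64(84.21), np.float64(78.44), np.float64(73.26), np.float64(70.46)]
```

```bash
python3 -m crank '[[0.8,0,0,0,0],[0.9,0,0,0.03,0],[1,0,0,0.1,0],[1,0,0,0.25,0],[1,0,0,0.4,0]]'; python3 -m crank '[[1,0,0,0.25,0],[1,0,0,0.5,0],[1,0,0,0.5,0],[1,0,0,0.5,0]]'; python3 - <<'E'
from h import *
im=viewer.grab_frame("wrist"); cv2.imwrite("pics/w6.png",im[:,:,::-1]); c=viewer.get_calibration("wrist")
s=viewer.grab_frame("scene"); 
r=viewer.trace("beater","wrist"); mb=r[0]["mask"].astype(np.float32); rs=viewer.trace("stand","wrist")
print(len(rs),r[0]["confidence"],mb.sum())
def rend(q,z):
    x,y,a,p=q; Rz=cv2.Rodrigues(np.array([0,0,a]))[0]@cv2.Rodrigues(np.array([0,p,0.]))[0]
    m=np.zeros((384*S,512*S),np.uint8)
    for b in BEAT: cv2.fillConvexPoly(m,cv2.convexHull(np.round((proj(b@Rz.T+[x,y,z],c)+.5)*S).astype(np.int32)),1)
    return cv2.resize(m.astype(np.float32),(512,384),interpolation=cv2.INTER_AREA)
vis=np.ones((384,512),np.float32); vis[235:]=0
for p in np.deg2rad([-6,-4,-2,-1,0,1,2,4,6]):
    f=lambda q:(lambda m:1-(np.minimum(m,mb)*vis).sum()/(np.maximum(m,mb)*vis).sum())(rend([q[0]/100,q[1]/100,q[2]/20,p],.0873))
    q0=np.array([48.2,-18.05,0]);r=minimize(f,q0,method="Nelder-Mead",options=dict(initial_simplex=[q0]+list(q0+np.eye(3)),fatol=1e-4))
    print(np.rad2deg(p).round(1),(r.x/[100,100,20]).round(4),round(r.fun,4))
E
```

```text
time_s: 15.42
tcp_pos: [0.4909, -0.1804, 0.1604]
orientation: [[1.0, 0.002, 0.0], [0.002, -1.0, -0.0], [0.0, 0.0, -1.0]]
contact_force: [0.7, -0.5, -0.8]
finger_gap: 1.0
time_s: 15.92
tcp_pos: [0.4905, -0.1806, 0.2592]
orientation: [[1.0, 0.001, 0.0], [0.001, -1.0, -0.001], [0.0, 0.001, -1.0]]
contact_force: [-0.5, -0.3, -0.2]
finger_gap: 0.997
1 0.75 13538.0
-6.0 [ 0.4873 -0.1801 -0.0018] 0.0369
-4.0 [ 4.963e-01 -1.801e-01 -1.000e-04] 0.0273
-2.0 [ 0.49   -0.1799 -0.0007] 0.0222
-1.0 [ 4.837e-01 -1.800e-01  4.000e-04] 0.0195
0.0 [ 0.4869 -0.1801  0.0012] 0.0177
1.0 [ 0.4894 -0.18    0.0009] 0.0166
2.0 [ 0.4845 -0.1799 -0.0012] 0.0169
4.0 [ 0.4879 -0.18    0.0013] 0.0186
6.0 [ 0.4891 -0.1799  0.002 ] 0.0223
```

View pics/w6.png

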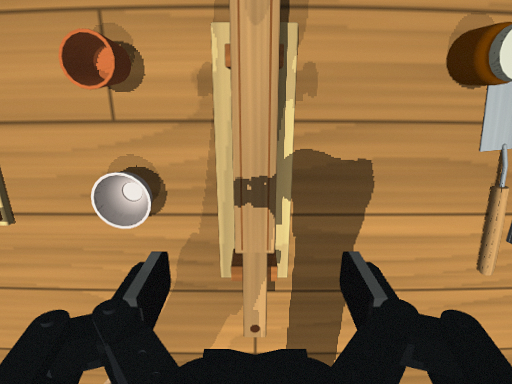

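```bash
cat > pit.py <<'E'
from h import *
import sys
c=viewer.get_calibration("wrist")
def lines(n,l,h,rows,lo,hi):
    g=cv2.cvtColor(cv2.imread(f"pics/{n}.png"),cv2.COLOR_BGR2GRAY).astype(float)
    L=[];x=None
    for v in rows:
        p=g[v-2:v+3].mean(0); q=np.convolve(p,np.ones(15)/15,"same")-p
        L.append(q)
    res=[]
    for (s,e) in (l,h):   # guess line from col s at first row to e at last row
        pts=[]
        for q,v in zip(L,rows):
            u=s+(e-s)*(v-rows[0])/(rows[-1]-rows[0]); a=int(u)-5; w=np.clip(q[a:a+11],0,None)**2
            if w.sum()>5: pts.append(((w*np.arange(a,a+11)).sum()/w.sum(),v))
        pts=np.array(pts,float); f=np.polyfit(pts[:,1],pts[:,0],1); r=pts[:,0]-np.polyval(f,pts[:,1]); k=abs(r)<1
        pts=pts[k]; nn=cv2.undistortPoints(pts.reshape(-1,1,2),c["K"],np.array(c["dist"])).reshape(-1,2)
        f=np.polyfit(nn[:,1],nn[:,0],1); res.append(np.array([1,-f[0],-f[1]])); print(n,k.sum(),r[k].std().round(2),end=" ")
    d=c["R"].T@np.cross(res[0],res[1]); d/=np.linalg.norm(d)
    if abs(d[0])>0 and d[0]<0:d=-d
    print("dir",d.round(4),"elev deg",np.rad2deg(np.arcsin(d[2])).round(2))
if __name__=="__main__":
    print(c["R"].round(3))
    for n in ("w1","w6"):
        g=cv2.cvtColor(cv2.imread(f"pics/{n}.png"),cv2.COLOR_BGR2GRAY).astype(float)
        for v in (10,230):
            p=g[v-4:v+5].mean(0); q=np.convolve(p,np.ones(15)/15,"same")-p
            print(n,v,[(u,int(q[u])) for u in range(205,310) if q[u]>5 and q[u]==q[u-2:u+3].max()])
E
python3 pit.py
```

```text
[[ 0.002 -1.    -0.001]
 [-0.944 -0.002  0.331]
 [-0.331 -0.    -0.944]]
w1 10 [(213, 32), (220, 17), (230, 49), (247, 10), (256, 5), (266, 47), (277, 40), (283, 32)]
w1 230 [(210, 36), (228, 26), (235, 38), (264, 34), (272, 46), (276, 56), (295, 53), (299, 15)]
w6 10 [(214, 10), (228, 23), (238, 52), (253, 7), (271, 44), (280, 45), (288, 24), (307, 9)]
w6 230 [(218, 32), (226, 7), (234, 19), (241, 33), (267, 34), (275, 74), (293, 42)]
```

```bash
python3 - <<'E'
from pit import *
for n,l,h in (("w1",(230,235),(266,264)),("w6",(238,241),(271,267))):
    for rows in (list(range(8,232,2)),list(range(8,176,2)),list(range(20,232,2))):
        e=lambda s:(s[0]+(s[1]-s[0])*(rows[0]-10)/220,s[0]+(s[1]-s[0])*(rows[-1]-10)/220)
        lines(n,e(l),e(h),rows,0,0)
E
python3 - <<'E'
from h import *
im=viewer.grab_frame("wrist"); print(arm.observe()["time_s"])
E
```

```text
w1 97 0.36 w1 109 0.14 dir [ 0.9995  0.0044 -0.0302] elev deg -1.73
w1 84 0.12 w1 84 0.1 dir [ 1.      0.0048 -0.0082] elev deg -0.47
w1 90 0.36 w1 103 0.15 dir [ 0.9994  0.0043 -0.0356] elev deg -2.04
w6 94 0.43 w6 106 0.23 dir [ 0.9989  0.0019 -0.0478] elev deg -2.74
w6 84 0.06 w6 84 0.12 dir [1.     0.0024 0.0024] elev deg 0.14
w6 87 0.43 w6 100 0.23 dir [ 0.9987  0.0017 -0.0512] elev deg -2.94
16.175
```

```bash
python3 -m crank '[[1,0,0,0,0],[1,0,0,0,0],[1,0,0,0,0],[1,0,0,0,0],[1,0,0,0,0]]'; python3 - <<'E'
from pit import *
im=viewer.grab_frame("wrist"); cv2.imwrite("pics/w7.png",im[:,:,::-1])
a=cv2.imread("pics/w6.png").astype(int); d=abs(a-im[:,:,::-1].astype(int)).max(2)[:235]; print("changed px",(d>30).sum())
rows=list(range(8,176,2)); lines("w7",(238,240.3),(271,268),rows,0,0)
for k in("top","scene"):
    viewer.grab_frame(k); r=viewer.trace("beater",k)
    if r: print(k,fit(BEAT,[.48,-.18,0],[r[0]["mask"].astype(np.float32)],[viewer.get_calibration(k)],.0873))
E
```

```text
time_s: 16.8
tcp_pos: [0.4907, -0.1805, 0.2587]
orientation: [[1.0, 0.001, 0.0], [0.001, -1.0, -0.0], [0.0, 0.0, -1.0]]
contact_force: [-0.0, 0.7, -0.2]
finger_gap: 1.001
changed px 1325
w7 84 0.07 w7 84 0.1 dir [1.     0.0023 0.0037] elev deg 0.21
top ([np.float64(0.4791514470792727), np.float64(-0.17617458175708012), np.float64(-0.02763917931985644)], np.float64(0.3591380715370178))
scene ([np.float64(0.477221788274666), np.float64(-0.18152268842811012), np.float64(0.0008141597035902862)], np.float64(0.07000654935836792))
```

```bash
python3 -c "
from workcell import arm
print(arm.job_done(), arm.observe()['time_s'])"
```

```text
the job is handed in; nothing more can be done
the job is handed in; nothing more can be done
```

I lifted the beater off the cradle and laid it across the plaster ridge. It balanced level on the first placing, and I handed the job in at about 17 s. No verdict was reported.

**How it was done:** While the beater hung in the gripper, the wrist force and moment gave a weight of about 5.2 N and a balance point 12–15 mm on the handle side of the grip. I put that point over the ridge and lowered in 0.6–1 mm steps until the ridge carried nearly all the weight. Then I released it and rose straight up. The force readings never suggested more than about 5 N on the ridge.

**Last checks:**
- **Level:** The wrist picture put its tilt at 0.1–0.2°, unchanged from shortly after release to just before hand-in. The same measurement read −0.5° when the beater lay on the cradle, so it is good to roughly 0.6°. Resting on a stop would show as 6°.
- **Position:** The wrist and scene views put it within about 2 mm of the ridge sideways, and its direction within 0.1° of the stand's.
- **Robot:** The gripper is open, about 17 cm above the beater.

**What disagreed or stayed uncertain:**
- The moment measured during lowering was larger than a contact at the ridge explains. Sideways force probably accounts for only about half of it.
- The tilt measurement gave −1.7° to −2.9° when I included the shadowed rows of the picture, so I left those out.
- The final fit from the top camera was poor, and I discarded it.
- About 1,300 pixels differed between two wrist pictures taken about a second apart. I took this for the camera settling and did not check it.
- The ridge is only 10 mm wide, and the balance point may lie up to 4–5 mm from its centre, so the margin could be thin.

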